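# Press a terrine: mould, lid, swing arm, screw to touch plus a quarter turn

## Task

Set the filled terrine mould lengthwise in the middle of the press bed, keeping it level, then lay the pressing lid into the mould with its grip block up. Swing the press arm over the bed until it meets its stop, then turn the press knob clockwise until the foot just touches the lid's block and add a quarter of a turn, not more. Leave the other kitchen things where they are.

Things in the scene. Friction and masses are not known exactly. Their poses are not given: they have to be found in the camera images.
- mould: White ceramic rectangular terrine mould filled with brown pate, loose, 0.45 to 0.7 kg: outside 150 (its x) x 58 (its y) x 50 high, walls 4 thick (a small lip 34 wide and 6 thick sticks out 13 at each short end, at the rim). Origin: centre of the underside. The filling's flat firm top is 34 above the underside, so the mouth is a recess 142 x 50 wide and 16 deep. Grip it across its 58 width.
- lid: Cream plastic pressing lid, loose, 0.16 kg: flat plate 128 (its x) x 40 (its y) x 10 thick with an upright rectangular grip block, 50 (x) x 26 (y) x 34 high, in the middle of its upper side; overall height 44. Origin: centre of the plate's underside. Grip the block across its 26. It lies in the mould's recess on the filling with 7 and 5 play per side; the block's top is then 78 above the mould's underside. At the start it stands on the table with the block up.
- bed (a point): Middle of the upper face of the press bed, a flat aluminium plate 10 thick, fixed, 110 wide; x runs along the bed towards the post (the post's axis is 140 from this point along +x), y across it, z up. Two thin dark lines 90 apart along x mark the place for the mould, whose long side goes along x. From here the plate reaches 120 towards -x.
- pivot (a point): On the swing arm's hinge axis (vertical, at the post), at the height of the arm's top face (147 above the bed). It turns with the arm: the arm points along its -x. The post is 42 thick, the arm's hub 44.
- tongue (a point): Top face of the arm's narrow end tongue, 205 from the pivot; the tongue is 16 wide, 24 high (it lies below this point) and reaches from 160 to 225 from the pivot. The knob stands beside it: its top is 38 above this point, 65 nearer the pivot. It can be pinched across from above or pushed from the side. The rest of the grey arm is 30 wide. The foot and the screw hang 140 from the pivot.
- swing (a joint): Angle of the swing arm, rad: 0 = straight over the bed, at its stop, the screw above the middle of the bed; it grows as the arm swings clear towards the bed's +y side (clockwise from above), to 1.9. It stays where it is left (about 2 N to move at the tongue).
- knob_grip (a point): Black bar-shaped press knob on top of the arm, above the screw: the bar is 76 long (x of this point), 16 thick (y), 32 high; this point is on the vertical screw axis, 26 above the arm's top face, 12 below the bar's top and 20 above its lower edge. Pinch the bar across its 16. It turns in place, at a fixed height, easily (about 0.1 N m), and stays where it is left; each full turn clockwise seen from above drives the screw and the foot 18 down.
- knob (a joint): Angle of the knob, rad, growing clockwise seen from above (the foot goes down 18 mm per turn); range 0 to 6. It starts between 0.4 and 1.6.
- foot_face (a point): Centre of the flat underside of the round steel press foot, 36 diameter, 8 thick, on the screw axis under the arm. It does not turn. The screw carries it down until it touches; it then stands still while its stem is pushed up into the screw against a spring of 0.8 N per mm. With the arm over the laden bed the starting gap to the lid's block is between 2.5 and 7, different each time.
- foot (a joint): How far the foot has been pushed up into the screw against its spring, m: 0 while it touches nothing, 0.0045 after a quarter turn past touching (0.018 per turn); range 0 to 0.014.
- mug: White mug, 76 wide, 85 high; a bystander, leave it alone. Origin: centre of its underside.
- oil: Amber oil bottle, 66 wide, 200 high; a bystander, leave it alone. Origin: centre of its underside.
- jar: Glass jar, 72 wide, 100 high; a bystander, leave it alone. Origin: centre of its underside.
- spatula: Spatula lying on the table; a bystander, leave it alone. Origin: on its lower side.
- spoon: Spoon lying on the table; a bystander, leave it alone. Origin: on its lower side.
- tin: Plain round tin, 74 wide, 60 high; a bystander, leave it alone. Origin: centre of its underside.
There are look-alikes about, which are no part of the job. What is shaped like the lid but green or turquoise is not meant.

How it is judged (in metres and radians):
On the way, in this order (a step that is already met when the one before it is completed fails the run):
1. the mould stands level on the middle of the bed, lengthwise, released (x of mould in the frame of bed between -0.016 and 0.016 m and y of mould in the frame of bed between -0.013 and 0.013 m and z of mould in the frame of bed between -0.003 and 0.003 m and angle between the x axis of mould and the x axis of bed, either way round below 0.18 rad and contact force between mould and the fingers below 0.2 N and linear speed of mould below 0.02 m/s), for 0.2 s.
2. the lid lies flat in the mould, released (x of mould in the frame of bed between -0.016 and 0.016 m and y of mould in the frame of bed between -0.013 and 0.013 m and z of mould in the frame of bed between -0.003 and 0.003 m and angle between the x axis of mould and the x axis of bed, either way round below 0.18 rad and z of lid in the frame of mould between 0.03 and 0.0365 m and x of lid in the frame of mould between -0.012 and 0.012 m and y of lid in the frame of mould between -0.01 and 0.01 m and angle between lid's own z axis and vertical below 0.06 rad and contact force between lid and the fingers below 0.2 N and linear speed of lid below 0.02 m/s), for 0.2 s.
3. the arm is over the bed, at its stop (value of joint swing below 0.06 rad and z of lid in the frame of mould between 0.03 and 0.0365 m and x of lid in the frame of mould between -0.012 and 0.012 m and y of lid in the frame of mould between -0.01 and 0.01 m and angle between lid's own z axis and vertical below 0.06 rad), for 0.1 s.
4. the foot touches the lid (all of step 3 and contact force between foot and lid above 0.5 N), for 0.1 s.
At the end, for the whole second after the job is handed in: Mould on the bed within 16 mm lengthwise and 13 mm crosswise of its middle and 10 degrees of its direction; lid flat on the filling inside the mould; arm within 0.06 rad of its stop; foot on the lid's block and 0.15 to 0.35 turn past touching (foot pushed in 2.7 to 6.3 mm); all at rest (all of step 3 and x of mould in the frame of bed between -0.016 and 0.016 m and y of mould in the frame of bed between -0.013 and 0.013 m and z of mould in the frame of bed between -0.003 and 0.003 m and angle between the x axis of mould and the x axis of bed, either way round below 0.18 rad and contact force between foot and lid above 1 N and value of joint foot between 0.0027 and 0.0063 m and linear speed of mould below 0.01 m/s and velocity of joint knob between -0.1 and 0.1 rad/s).
It fails at once if the mould is tipped by more than 20 degrees (angle between mould's own z axis and vertical above 0.35 rad).
It fails at once if the screw is overtightened: more than 0.45 turn past touching (foot pushed in more than 8.1 mm) (value of joint foot above 0.0081 m).
It fails at once if another kitchen thing (mug, bottle, jar, tin, spoon, spatula) is shifted by more than 40 mm (distance of any of mug, oil, jar, spatula, spoon, tin from where it was at the start of the episode above 0.04 m).
It also fails if it takes over 72 s, if anything falls off the work surface, if the arm or the gripper's body presses on something with over 40 N, if the wrist force passes 120 N, or if a joint passes its speed limit or range.

## Robot

A 6-joint arm with a two-finger parallel gripper is mounted at the origin on the work surface. World frame = base frame: x ahead of the robot, y to its left, z up, the work surface at z = 0. Lengths are in mm, angles in rad, forces in N, time in s.
With the tool pointing down it reaches from about 275 to 750 mm from the base axis. Payload 10.2 kg.
Tool frame: the origin (TCP) lies between the finger pads; the fingertips stand 17 mm ahead of it and the grasp point (between the pads) lies 2 mm behind it (tips_ahead is the distance from the TCP to the fingertips, in mm); z points along the fingers, y is the line along which they close (so a half turn about z gives the same grasp; the last joint's range is limited). The gripper opens to 85 mm and grips with 20 to 120 N. Pads are 22 mm wide; open, the fingers measure 114 mm over their backs; the gripper's body (76 mm by 85 mm) begins 54 mm behind the grasp point. The pads swing forward as they close: fully open they stand 13 mm farther back than shut.
Start: joints at [1.057, 0.313, 1.498, -0, 1.331, -0.223], TCP at [150.54, 502.96, 248.294] pointing down, gripper open.
Joint ranges: [-2.94, 2.94], [-0.97, 2.17], [0.19, 2.56], [-1.23, 4.37], [0.02, 3.11], [-2.88, 2.88]. Speed limits (rad/s): [2.39, 2.39, 3.01, 3.14, 3.14, 3.14].

## Interface

Orientations are given as a unit quaternion [w, x, y, z].
In Python, from rig import sense, capture, finish_job, boxes_of, tips_ahead gives the robot as it stands.
- The arm moves only by the tool drive_tool, never from a script. Its argument "commands" is text: rows parted by semicolons, each of 7 numbers parted by spaces: the shift along the world's x, y, z in units of 0.1 m (1.0 is 0.1 m), then the turn, a rotation vector about the world's x, y, z in units of pi/4 rad (1.0 is pi/4 rad), then the opening in per cent of the stroke, from 0 (shut) to 100 (fully open). A call has 1 to 20 rows; each row shifts and turns the commanded pose from where the row before left it; what a row does not reach is not made up. A row lasts 1/12 s, in which the tool goes at most 41.7 mm and 7.16 degrees, less where a joint would pass 70% of its speed; a pose out of reach is approached as far as the arm can. A call with a number of a shift or a turn outside -1 to 1 is refused whole. A call with a gripper value outside its range is refused whole. The fingers move at their own pace and stop on an object; "force" is the grip in N (left out, the last holds). Time passes only in rows, so rows that do not move let the fingers close. It gives the time, the measured TCP pose, the force, the opening and the grip force at its end, in the units of the state.
- sense(): the state, without advancing time (a new reading comes with each control period).
- capture(name): name is "side" or "top" or "wrist"; returns a dict with "pixels" (384x512x3 uint8, blue, green, red), "fov_y" (degrees; the focal length in pixels is half the picture's height over the tangent of half this angle, whatever the lens; pixels are square), "cx", "cy" (the principal point, pixels), "k1" (the pictures are not rectified: a ray, as slopes to the right and down, at radius r is drawn at 1 + k1 r^2 times it, then the intrinsics apply), "position" and "attitude" of the camera in the world; the wrist camera has in their place "tool_from_camera" (4x4, takes a point from camera to tool coordinates, whose origin is the TCP and whose axes are the flange's). Camera axes: x right, y down, z forward; pixel columns grow to the right and rows downward; lengths in mm; the calibration is good to about 2 mm. A picture is of the moment at which its call begins: read the wrist's pose just before it. There is no depth.
- finish_job(): hands the job in; it is judged then, once.
Trained networks look in a picture, given as the dict that the camera call returned (one of the last four; its "shot" number tells which), for a name from the list of things; names that differ only in an ending like _2 or _b are one class to them, and where a whole thing is asked for, a point or a joint stands for the part that bears it (a point fixed in the world has none). Each returns a list of dicts, best first, with "confidence" (0 to 1); they miss things now and then, are a little off and sometimes report something else, mostly with a low value. They report only what shows in the picture. A call takes as long as a camera call. They do not tell look-alikes from the thing itself.
- boxes_of(picture, name): "position" ([column, row] in pixels, amid what is visible of it).
The state is a dict: "time_s": time; "joints": joint angles; "dq": joint speeds; "tau": joint torques, N m; "eef_pos": TCP position; "ee_rot": TCP orientation; "force": force on the tool from outside, world axes, zero at the start; "wrist_torque": the same for the moment, N m; "grip_width": opening from 0.0 (shut) to 1.0 (fully open); "grip_force": force on a finger pad.
Only numpy, scipy, OpenCV 4.12 (cv2) and the standard library are available. Lean on these libraries where they do the work, as an engineer would, in place of code of your own. Each camera call takes 0.05 s, during which the arm holds its last target. There are 200 camera calls.

## Working session

There is one attempt and no reset: what is moved stays moved. The work goes in short steps, Python scripts to look and compute and a tool call to move; the robot and the scene stay as the last step left them, time stands still between calls to the robot, and variables do not carry over. Pictures are saved under pics/ and viewed, at most 10 in all, crops included, and the job is handed in when it is done.

Besides the shell and the picture viewer there is one more tool, called after "Request:" as name(argument=value, ...), one argument or row to a line, values as JSON. drive_tool: Moves the arm, as the interface text tells. Shifts and turns lie within -1 to 1; 1 stands for 0.1 m of shift or pi/4 rad of turn. Its arguments: {"type":"object","properties":{"commands":{"type":"string"},"force":{"type":"number"}},"required":["commands"]}

```bash
mkdir -p pics; cat > h.py <<'E'
import numpy as np,cv2
from scipy.spatial.transform import Rotation as R
from rig import sense,capture,finish_job,boxes_of,tips_ahead
def q2m(q): q=np.array(q,float); return R.from_quat([q[1],q[2],q[3],q[0]]).as_matrix()
def cam(p,s=None):
    if 'tool_from_camera' in p:
        T=np.array(p['tool_from_camera']);Rt=q2m(s['ee_rot'])
        return Rt@T[:3,:3], Rt@T[:3,3]+np.array(s['eef_pos'])
    a=np.array(p['attitude'],float)
    return (a if a.shape==(3,3) else q2m(a)), np.array(p['position'],float)
def K(p):
    f=p['pixels'].shape[0]/2/np.tan(np.radians(p['fov_y'])/2)
    return np.array([[f,0,p['cx']],[0,f,p['cy']],[0,0,1]]),np.array([p['k1'],0,0,0.])
def pix2w(p,uv,z,s=None):
    k,d=K(p);A,o=cam(p,s)
    n=cv2.undistortPoints(np.array(uv,float).reshape(-1,1,2),k,d).reshape(-1,2)
    r=np.c_[n,np.ones(len(n))]@A.T
    return o+r*((z-o[2])/r[:,2])[:,None]
def w2pix(p,X,s=None):
    k,d=K(p);A,o=cam(p,s)
    return cv2.projectPoints((np.atleast_2d(X)-o)@A,np.zeros(3),np.zeros(3),k,d)[0].reshape(-1,2)
E
python3 - <<'E'
from h import *
for n in ('top','side','wrist'):
    s=sense();p=capture(n);cv2.imwrite(f'pics/{n}0.png',p['pixels'])
    print(n,{k:v for k,v in p.items() if k!='pixels'})
    if n!='wrist':
        for t in ['mould','lid','tongue','pivot','knob_grip','mug','oil','jar','tin','spatula','spoon']:
            print(t,[(np.round(b['position']).tolist(),round(b['confidence'],2)) for b in boxes_of(p,t)[:3]])
t=cv2.imread('pics/top0.png');print(s['eef_pos'],s['ee_rot'],tips_ahead)
cv2.imwrite('pics/top0b.png',cv2.resize(t,(800,600),interpolation=cv2.INTER_CUBIC))
E
```

```text
top {'fov_y': 43.00610396795332, 'cx': 250.143711613269, 'cy': 205.37785200382484, 'k1': -0.18683872928748854, 'position': array([ 170.30065981,  -26.7012237 , 1423.64830034]), 'attitude': array([-0.0801908 ,  0.70702854, -0.69825583,  0.07822328]), 'shot': 1}
mould [([148.0, 202.0], 0.91), ([373.0, 227.0], 0.72), ([154.0, 128.0], 0.7)]
lid [([218.0, 208.0], 0.98), ([146.0, 305.0], 0.88), ([225.0, 160.0], 0.76)]
tongue [([262.0, 148.0], 0.91)]
pivot [([261.0, 152.0], 0.97)]
knob_grip [([242.0, 150.0], 0.65)]
mug [([154.0, 142.0], 0.73)]
oil [([372.0, 230.0], 0.88)]
jar [([374.0, 198.0], 0.96)]
tin [([172.0, 167.0], 0.79)]
spatula [([391.0, 152.0], 0.94), ([288.0, 192.0], 0.42)]
spoon [([156.0, 123.0], 0.85)]
side {'fov_y': 54.96878855527412, 'cx': 258.71570634774133, 'cy': 191.64232882669754, 'k1': 0.008290444443428798, 'position': array([ -64.92667528, -813.68099904,  797.72003059]), 'attitude': array([-0.44365497,  0.84865083, -0.25488047,  0.13415655]), 'shot': 2}
mould [([222.0, 173.0], 0.66)]
lid [([286.0, 192.0], 0.82), ([200.0, 205.0], 0.82), ([248.0, 207.0], 0.66)]
tongue [([
[... 211 characters left out ...]
.0], 0.97), ([300.0, 180.0], 0.34)]
tin [([260.0, 171.0], 0.8)]
spatula []
spoon [([274.0, 161.0], 0.39)]
wrist {'fov_y': 69.53368559423465, 'cx': 253.75676259718728, 'cy': 190.23151445080617, 'k1': 0.01651420573534541, 'tool_from_camera': array([[-1.38985700e-04, -9.52397958e-01, -3.04857524e-01,
         7.95784044e+01],
       [ 9.99999930e-01, -2.63391214e-05, -3.73618349e-04,
         1.24732048e-01],
       [ 3.47803673e-04, -3.04857554e-01,  9.52397895e-01,
        -1.25031517e+02],
       [ 0.00000000e+00,  0.00000000e+00,  0.00000000e+00,
         1.00000000e+00]]), 'shot': 3}
[150.53793907 502.96661211 248.30434622] [3.10362598e-06 1.44875564e-01 9.89449883e-01 1.26667323e-05] 17.0
```

View pics/top0b.png

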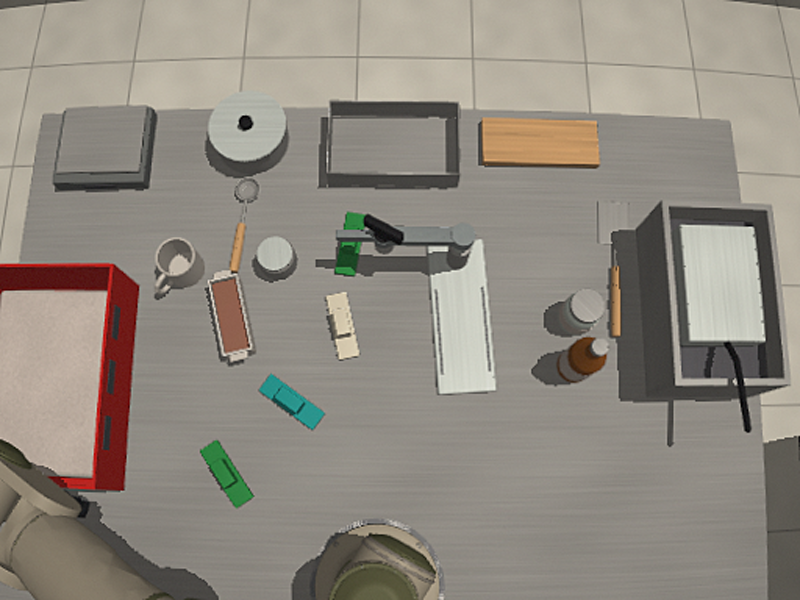

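View pics/side0.png

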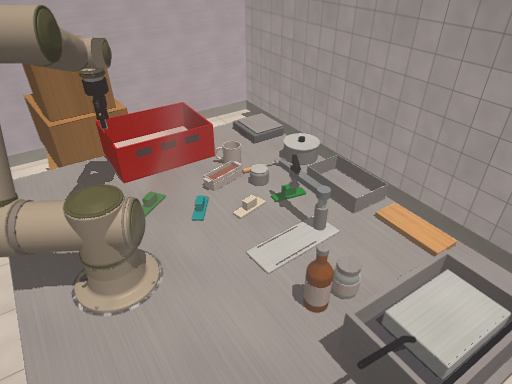

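The top view (800-wide) shows the mould at (231,316), the cream lid at (342,326), green and turquoise look-alikes, the bed with marks around (463,332), the post at (462,240), and the arm pointing left with its tongue at (345,237). In the side view the cream lid is at (250,206).

```bash
python3 - <<'E'
from h import *
p=capture('top');im=p['pixels'];hsv=cv2.cvtColor(im,cv2.COLOR_BGR2HSV)
def seg(lo,hi,box,z,name):
    m=cv2.inRange(hsv,lo,hi);k=np.zeros_like(m);x0,y0,x1,y1=box;k[y0:y1,x0:x1]=m[y0:y1,x0:x1]
    n,l,st,c=cv2.connectedComponentsWithStats(k);i=1+st[1:,4].argmax()
    ct=cv2.findContours((l==i).astype(np.uint8),0,cv2.CHAIN_APPROX_NONE)[0][0].reshape(-1,2)
    w=pix2w(p,ct,z)[:,:2].astype(np.float32);r=cv2.minAreaRect(w);b=cv2.boxPoints(r)
    e=[b[1]-b[0],b[2]-b[1]];e=max(e,key=np.linalg.norm)
    print(name,np.round(r[0],1),np.round(r[1],1),'ang',round(np.degrees(np.arctan2(e[1],e[0])),1),st[i,4])
print(hsv[200,148],hsv[217,222],hsv[240,297],hsv[210,260])
seg((0,60,40),(20,200,200),(125,165,170,240),34,'mould fill')
seg((12,25,140),(40,120,255),(200,180,240,240),10,'lid')
seg((0,0,195),(179,30,255),(270,150,325,260),10,'bed')
V=lambda *a:np.array(a)*.64
for n,uv,z in [('l1',[(434,290),(440,374)],10),('l2',[(484,290),(490,374)],10),('bedcorn',[(438,393),(495,390),(430,245),(483,240)],10),('post',[(461,235)],157),('tongue',[(337,236),(345,237)],157),('knob ends',[(369,221),(398,239)],195),('lidplate',[(327,294),(346,292),(339,360),(358,356)],10)]:
    print(n,pix2w(p,V(*uv),z)[:,:2].round().tolist())
for t,z in [('tin',30),('mug',42),('oil',100),('jar',50)]:
    print(t,pix2w(p,[boxes_of(p,t)[0]['position']],z).round())
E
```

```text
[  8 115 142] [ 20  46 217] [ 38  14 214] [ 15  18 145]
mould fill [496.4 284.5] [138.9  48.2] ang 14.5 731
lid [485.2  72.8] [128.3  41.9] ang 13.5 518
bed [ 508.5 -154. ] [296.6 104.9] ang 4.1 2579
l1 [[555.0, -103.0], [392.0, -114.0]]
l2 [[556.0, -199.0], [393.0, -209.0]]
bedcorn [[356.0, -111.0], [363.0, -218.0], [646.0, -95.0], [658.0, -199.0]]
post [[616.0, -143.0]]
tongue [[611.0, 75.0], [610.0, 61.0]]
knob ends [[626.0, 18.0], [594.0, -32.0]]
lidplate [[545.0, 103.0], [549.0, 66.0], [416.0, 76.0], [424.0, 40.0]]
tin [[611. 203.  30.]]
mug [[581. 395.  42.]]
oil [[ 409. -361.  100.]]
jar [[ 508. -381.   50.]]
```

Request:
drive_tool(
  commands="0.29 -0.18 -0.04 0 0 0.058 100;0.29 -0.18 -0.04 0 0 0.058 100;0.29 -0.18 -0.04 0 0 0.058 100;0.29 -0.18 -0.04 0 0 0.058 100;0.29 -0.18 -0.04 0 0 0.058 100;0.29 -0.18 -0.04 0 0 0.058 100;0.29 -0.18 -0.04 0 0 0.058 100;0.29 -0.18 -0.04 0 0 0.058 100;0.29 -0.18 -0.04 0 0 0.058 100;0.29 -0.18 -0.04 0 0 0.058 100;0.29 -0.18 -0.04 0 0 0.058 100;0.25 -0.2 -0.04 0 0 0.058 100;0 0 0 0 0 0 100;0 0 0 0 0 0 100",
)

```text
time_s: 2.67
eef_pos: [495.2, 284.0, 199.7]
ee_rot: [-0.0, -0.126, 0.992, -0.0]
force: [-0.9, 0.0, -0.2]
grip_width: 1.001
grip_force: 0.0
```

```bash
cat >> h.py <<'E'
def seg(p,s,lo,hi,z,name,area=400,near=None):
    hsv=cv2.cvtColor(p['pixels'],cv2.COLOR_BGR2HSV);m=cv2.inRange(hsv,lo,hi)
    n,l,st,c=cv2.connectedComponentsWithStats(m)
    for i in range(1,n):
        if st[i,4]<area: continue
        ct=cv2.findContours((l==i).astype(np.uint8),0,cv2.CHAIN_APPROX_NONE)[0][0].reshape(-1,2)
        w=pix2w(p,ct,z,s)[:,:2].astype(np.float32);r=cv2.minAreaRect(w);b=cv2.boxPoints(r)
        e=max([b[1]-b[0],b[2]-b[1]],key=np.linalg.norm);a=np.degrees(np.arctan2(e[1],e[0]));a=(a+90)%180-90
        if near is None or np.hypot(*(np.array(r[0])-near))<80:
            print(name,np.round(r[0],1),np.round(r[1],1),'ang',round(float(a),1),st[i,4])
def yaw(s): m=q2m(s['ee_rot']);return np.degrees(np.arctan2(m[1,1],m[0,1]))
E
python3 - <<'E'
from h import *
s=sense();p=capture('wrist');cv2.imwrite('pics/w1.png',p['pixels']);print(s['eef_pos'],yaw(s),s['joints'],s['force'])
seg(p,s,(0,60,40),(20,220,220),34,'fill',1000,(496,284))
E
```

```text
[495.24849003 283.9935155  199.74919907] 104.50581995927116 [ 3.15452374e-01  4.53356625e-01  1.42583738e+00  1.36657946e-04
  1.26332807e+00 -1.50855973e+00] [-0.91212515  0.01208998 -0.24252426]
fill [491.  283.6] [142.2  49.9] ang 14.6 5916
```

View pics/w1.png

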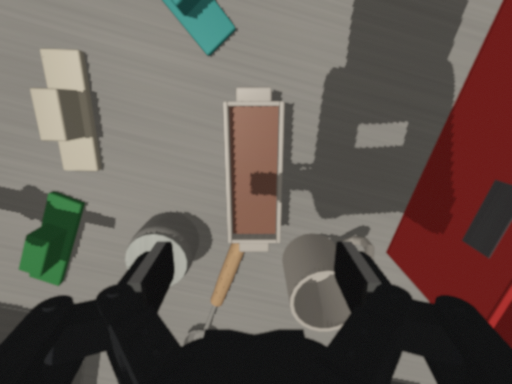

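The wrist view shows the mould at (254,170), matching its given size (142 x 50); the tin (165,245) and mug (318,290) are clear of it. Descend and grip.

Request:
drive_tool(
  commands="-0.02 0 -0.3 0 0 0 100;-0.02 0 -0.3 0 0 0 100;0 0 -0.3 0 0 0 100;0 0 -0.3 0 0 0 100;0 0 -0.25 0 0 0 100;0 0 -0.18 0 0 0 100;0 0 0 0 0 0 100;0 0 0 0 0 0 40;0 0 0 0 0 0 40;0 0 0 0 0 0 40;0 0 0 0 0 0 40;0 0 0 0 0 0 40;0 0 0 0 0 0 40;0 0 0 0 0 0 40;0 0 0 0 0 0 40",
  force=50,
)

```text
time_s: 3.97
eef_pos: [491.5, 285.4, 39.6]
ee_rot: [0.002, -0.128, 0.992, 0.0]
force: [0.5, -1.7, 7.4]
grip_width: 0.669
grip_force: 56.2
```

Request:
drive_tool(
  commands="0 0 0.1 0 0 0 40;0 0 0.2 0 0 0 40;0 0 0.3 0 0 0 40;0 0 0.3 0 0 0 40;0 0 0.3 0 0 0 40;0 0 0.3 0 0 0 40;0 0 0.3 0 0 0 40;0 0 0.3 0 0 0 40;-0.02 -0.3 0 0 0 -0.023 40;-0.02 -0.3 0 0 0 -0.023 40;-0.02 -0.3 0 0 0 -0.023 40;-0.02 -0.3 0 0 0 -0.023 40;-0.02 -0.3 0 0 0 -0.023 40;-0.02 -0.3 0 0 0 -0.023 40;-0.02 -0.3 0 0 0 -0.023 40;-0.02 -0.3 0 0 0 -0.023 40;-0.02 -0.3 0 0 0 -0.023 40;-0.02 -0.3 0 0 0 -0.024 40;0 0 0 0 0 0 40;0 0 0 0 0 0 40",
)

```text
time_s: 5.63
eef_pos: [470.0, -15.8, 247.8]
ee_rot: [-0.0, -0.036, 0.999, 0.0]
force: [-0.2, 0.2, -6.6]
grip_width: 0.668
grip_force: 56.6
```

```bash
python3 - <<'E'
from h import *
s=sense();p=capture('wrist');cv2.imwrite('pics/w2.png',p['pixels']);print(s['eef_pos'],yaw(s),s['force'],s['wrist_torque'])
seg(p,s,(0,0,190),(179,35,255),10,'bed',1000)
seg(p,s,(12,25,140),(40,120,255),10,'lid',800,(485,73))
print(w2pix(p,[[478.5,-156,10]],s))
E
```

```text
[469.98143321 -15.80923352 247.76144362] 94.1181050308855 [-0.1631876   0.2279444  -6.60298942] [ 0.04675054 -0.01671783  0.0047192 ]
bed [ 404.7 -143.7] [95.2 70.6] ang 4.4 2643
[[147.82156638 162.93099242]]
```

View pics/w2.png

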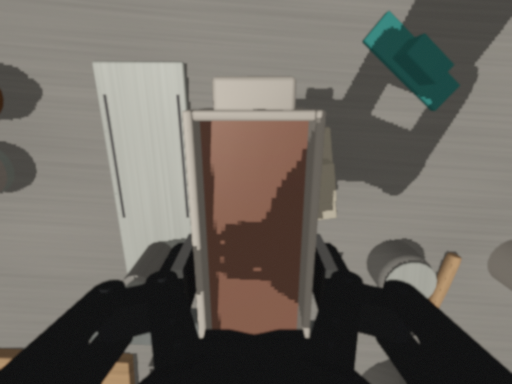

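The wrist view shows the mould held level, the bed at left with near corners (95,63) and (184,64), and marks (105,96)-(124,217) and (179,96)-(188,217).

```bash
python3 - <<'E'
from h import *
import pickle
from types import SimpleNamespace
s=sense();p=capture('wrist')
P=pix2w(p,[(94,63),(185,64),(105,96),(124,217),(178,96),(187,217)],10,s)[:,:2];print(P.round(1).tolist())
a=[P[3]-P[2],P[5]-P[4]];print([np.degrees(np.arctan2(v[1],v[0])) for v in a],P[2:].mean(0))
c=(P[0]+P[1])/2;print('mid from edge',c+120*np.array([np.cos(.072),np.sin(.072)]))
# mould in hand: rim z = tcp+?  rim top corners
print(pix2w(p,[(185,112),(324,112)],s['eef_pos'][2]+10,s).round(1).tolist())
E
```

```text
[[361.9, -212.9], [354.4, -105.2], [398.3, -203.6], [559.7, -191.8], [391.3, -114.1], [553.3, -103.1]]
[np.float64(4.183133703516881), np.float64(3.8684225510578982)] [ 475.63380192 -153.11841983]
mid from edge [ 477.82129788 -150.45492565]
[[396.8, -47.2, 257.7], [392.7, 8.2, 257.7]]
```

Request:
drive_tool(
  commands="0.02 -0.28 0 0 0 0 40;0.02 -0.28 0 0 0 0 40;0.01 -0.28 0 0 0 0 40;0.01 -0.28 0 0 0 0 40;0.01 -0.26 0 0 0 0 40;0 0 0 0 0 0 40;0 0 -0.3 0 0 0 40;0 0 -0.3 0 0 0 40;0 0 -0.3 0 0 0 40;0 0 -0.3 0 0 0 40;0 0 -0.3 0 0 0 40;0 0 -0.25 0 0 0 40;0 0 -0.12 0 0 0 40;0 0 -0.06 0 0 0 40;0 0 0 0 0 0 40;0 0 0 0 0 0 40;0 0 0 0 0 0 40",
)

```text
time_s: 7.15
eef_pos: [478.3, -153.0, 55.5]
ee_rot: [0.001, -0.038, 0.999, -0.001]
force: [0.6, -0.7, -5.9]
grip_width: 0.665
grip_force: 57.5
```

Request:
drive_tool(
  commands="0 -0.01 -0.02 0 0 0 40;0 0 -0.02 0 0 0 40;0 0 -0.02 0 0 0 40;0 0 0 0 0 0 40;0 0 0 0 0 0 40",
)

```text
time_s: 7.57
eef_pos: [477.8, -154.3, 49.6]
ee_rot: [0.0, -0.037, 0.999, -0.0]
force: [-5.5, 1.8, 8.6]
grip_width: 0.67
grip_force: 59.4
```

Contact at the expected height. Release and rise.

Request:
drive_tool(
  commands="0 0 0 0 0 0 80;0 0 0 0 0 0 100;0 0 0 0 0 0 100;0 0 0 0 0 0 100;0 0 0 0 0 0 100;0 0 0.1 0 0 0 100;0 0 0.2 0 0 0 100;0 0 0.3 0 0 0 100;0 0 0.3 0 0 0 100;0 0 0.3 0 0 0 100;0 0 0.3 0 0 0 100;0 0 0.3 0 0 0 100;0 0 0.2 0 0 0 100;0 0 0 0 0 0 100",
)

```text
time_s: 8.73
eef_pos: [478.6, -154.6, 253.3]
ee_rot: [0.003, -0.037, 0.999, -0.002]
force: [1.5, 0.5, 0.9]
grip_width: 1.001
grip_force: 0.0
```

```bash
python3 - <<'E'
from h import *
s=sense();p=capture('wrist');cv2.imwrite('pics/w3.png',p['pixels']);print(s['eef_pos'],yaw(s))
seg(p,s,(0,60,40),(20,220,220),44,'fill',1000,(478,-154))
E
```

```text
[ 478.64232917 -154.63019788  253.34519308] 94.2707959772015
fill [ 476.9 -153.5] [140.9  49.5] ang 4.3 4532
```

View pics/w3.png

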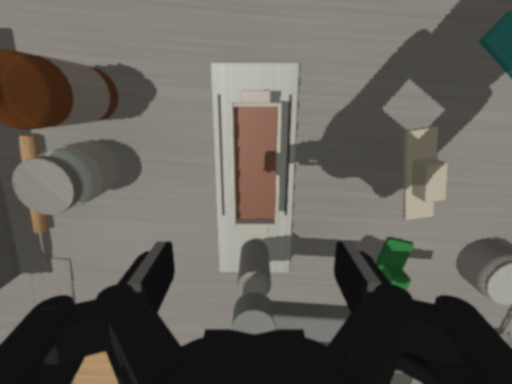

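The mould sits between the marks: (220,95)-(224,215) left and (289,95)-(284,215) right, mould centre near (256,163). I'll check that in numbers while going for the lid.

```bash
python3 - <<'E'
from h import *
s=sense();p=capture('wrist')
P=pix2w(p,[(220,95),(224,215),(290,95),(285,215),(211,63),(299,63)],10,s)[:,:2];print(P.round(1).tolist(),P[:4].mean(0),(P[4]+P[5])/2+120*np.array([np.cos(.072),np.sin(.072)]))
seg(p,s,(12,25,120),(40,120,255),10,'lid',500)
E
```

```text
[[395.1, -202.8], [556.8, -191.2], [388.6, -115.7], [550.2, -104.2], [359.6, -214.9], [351.8, -109.2]] [ 472.70714231 -153.49495543] [ 475.38215136 -153.40140593]
lid [ 486.7 -151.7] [197.4  65.4] ang 4.2 1453
lid [502.9  84.4] [80.8 61.1] ang 13.5 1544
lid [ 862.2 -407.4] [66.  79.3] ang -86.4 994
```

Request:
drive_tool(
  commands="0 0.3 0 0 0 0.02 100;0 0.3 0 0 0 0.02 100;0 0.3 0 0 0 0.02 100;0 0.3 0 0 0 0.02 100;0 0.3 0 0 0 0.02 100;0 0.3 0 0 0 0.02 100;0 0.28 -0.1 0 0 0.02 100;0 0.2 -0.2 0 0 0.06 100;0 0 -0.2 0 0 0.01 100;0 0 0 0 0 0 100;0 0 0 0 0 0 100",
)

```text
time_s: 9.75
eef_pos: [476.9, 73.9, 197.4]
ee_rot: [-0.002, -0.119, 0.993, 0.0]
force: [0.2, -1.0, 0.1]
grip_width: 1.0
grip_force: 0.0
```

```bash
python3 - <<'E'
from h import *
s=sense();p=capture('wrist');cv2.imwrite('pics/w4.png',p['pixels']);print(s['eef_pos'],yaw(s))
seg(p,s,(12,25,120),(40,120,255),10,'lid',500,(485,73))
seg(p,s,(12,25,120),(40,120,255),44,'lid@44',500,(485,73))
E
```

```text
[476.88236774  73.94038326 197.43660278] 103.70008091414721
lid [481.3  73.6] [130.   42.7] ang 13.4 3207
lid@44 [472.4  71.7] [115.9  38.1] ang 13.4 3207
```

View pics/w4.png

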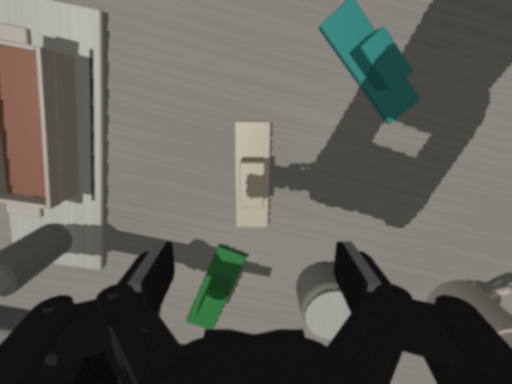

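Wrist view: cream lid at (252,175), look-alikes at (217,288) and (370,60) clear of the fingers. Its plate measures 130 x 43, as expected. Grip the block high enough for the fingertips to clear the mould's rim later.

Request:
drive_tool(
  commands="0.02 0 -0.3 0 0 0 100;0.02 0 -0.3 0 0 0 100;0 0 -0.3 0 0 0 100;0 0 -0.3 0 0 0 100;0 0 -0.25 0 0 0 100;0 0 -0.15 0 0 0 100;0 0 0 0 0 0 100;0 0 0 0 0 0 10;0 0 0 0 0 0 10;0 0 0 0 0 0 10;0 0 0 0 0 0 10;0 0 0 0 0 0 10;0 0 0 0 0 0 10;0 0 0 0 0 0 10;0 0 0 0 0 0 10;0 0 0 0 0 0 10;0 0 0 0 0 0 10;0 0 0 0 0 0 10;0 0 0 0 0 0 10",
  force=40,
)

```text
time_s: 11.38
eef_pos: [482.0, 73.9, 39.2]
ee_rot: [0.001, -0.119, 0.993, -0.0]
force: [-1.7, 0.3, 7.4]
grip_width: 0.298
grip_force: 39.9
```

Request:
drive_tool(
  commands="0 0 0.1 0 0 0 10;0 0 0.2 0 0 0 10;0 0 0.3 0 0 0 10;0 0 0.3 0 0 0 10;0 0 0.25 0 0 0 10;-0.01 -0.25 0 0 0 -0.023 10;-0.01 -0.25 0 0 0 -0.023 10;-0.01 -0.25 0 0 0 -0.023 10;-0.01 -0.25 0 0 0 -0.023 10;0 -0.25 0 0 0 -0.023 10;0 -0.25 0 0 0 -0.023 10;0 -0.25 0 0 0 -0.023 10;0 -0.25 0 0 0 -0.023 10;0 -0.27 0 0 0 -0.023 10;0 0 0 0 0 0 10;0 0 0 0 0 0 10;0 0 0 0 0 0 10",
)

```text
time_s: 12.8
eef_pos: [477.3, -152.4, 153.5]
ee_rot: [-0.0, -0.038, 0.999, 0.0]
force: [0.0, 0.1, -1.1]
grip_width: 0.294
grip_force: 40.0
```

```bash
python3 - <<'E'
from h import *
s=sense();p=capture('wrist');cv2.imwrite('pics/w5.png',p['pixels']);print(s['eef_pos'],yaw(s),s['force'])
z=s['eef_pos'][2]-39.2
seg(p,s,(12,25,120),(40,140,255),z+10,'lid plate',500,(478,-154))
E
```

```text
[ 477.34544971 -152.4442033   153.5194076 ] 94.40935606367063 [ 0.00193534  0.06270411 -1.1056367 ]
lid plate [ 432.4 -155.6] [81.4 40.3] ang 4.0 5965
lid plate [ 473.4 -157.8] [14.8 21.4] ang -85.6 505
lid plate [ 525.6 -148.5] [26.5 39.3] ang -85.6 1392
```

View pics/w5.png

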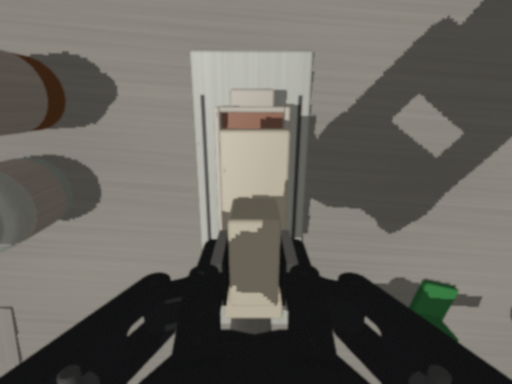

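The view shows the lid held level over the mould: plate near edge at row 129 (columns 220-290), far edge at about row 308-318. I'll compute its centre from those edges.

```bash
python3 - <<'E'
from h import *
s=sense();p=capture('wrist');z=s['eef_pos'][2]-39.2
print(pix2w(p,[(220,129),(290,129),(222,308),(286,308),(222,318),(286,318)],z+10,s).round(1).tolist())
print('rim',pix2w(p,[(219,107),(288,107)],60,s).round(1).tolist())
c=np.array([477,-153.5]);u=np.array([np.cos(.073),np.sin(.073)]);v=np.array([-u[1],u[0]])
o=np.array(s['eef_pos'])
print(w2pix(p,[np.r_[o[:2]+a*64*u+b*20*v,z+10] for a in(-1,1) for b in(-1,1)],s).round().tolist())
E
```

```text
[[413.8, -175.0, 124.3], [410.8, -136.9, 124.3], [532.3, -168.8, 124.3], [528.9, -125.7, 124.3], [540.5, -168.4, 124.3], [537.1, -124.8, 124.3]]
rim [[404.1, -183.6, 60.0], [400.1, -131.6, 60.0]]
[[217.0, 131.0], [290.0, 131.0], [223.0, 321.0], [282.0, 321.0]]
```

Request:
drive_tool(
  commands="0.01 -0.01 -0.2 0 0 0 10;0 0 -0.2 0 0 0 10;0 0 -0.15 0 0 0 10;0 0 -0.07 0 0 0 10;0 0 -0.04 0 0 0 10;0 0 -0.02 0 0 0 10;0 0 -0.02 0 0 0 10;0 0 0 0 0 0 10;0 0 0 0 0 0 10",
)

```text
time_s: 13.65
eef_pos: [478.8, -154.1, 83.8]
ee_rot: [0.0, -0.038, 0.999, -0.0]
force: [-0.3, 0.5, -1.4]
grip_width: 0.297
grip_force: 40.0
```

Request:
drive_tool(
  commands="0 0 -0.01 0 0 0 10;0 0 0 0 0 0 10;0 0 0 0 0 0 10",
)

```text
time_s: 13.9
eef_pos: [478.9, -154.2, 83.3]
ee_rot: [0.001, -0.038, 0.999, -0.0]
force: [-1.1, 1.0, 5.8]
grip_width: 0.293
grip_force: 41.0
```

Contact at the expected height (83). Release gently and rise.

Request:
drive_tool(
  commands="0 0 0 0 0 0 45;0 0 0 0 0 0 60;0 0 0 0 0 0 70;0 0 0 0 0 0 70;0 0 0 0 0 0 70;0 0 0.1 0 0 0 70;0 0 0.2 0 0 0 70;0 0 0.3 0 0 0 70;0 0 0.3 0 0 0 70;0 0 0.3 0 0 0 70;0 0 0.3 0 0 0 70;0 0 0.2 0 0 0 70;0 0 0 0 0 0 70;0 0 0 0 0 0 70",
)

```text
time_s: 15.07
eef_pos: [478.7, -154.1, 253.5]
ee_rot: [0.001, -0.038, 0.999, -0.001]
force: [0.8, -0.7, -0.7]
grip_width: 0.699
grip_force: 0.0
```

```bash
python3 - <<'E'
from h import *
s=sense();p=capture('wrist');print(s['eef_pos'],yaw(s))
cv2.imwrite('pics/w6.png',p['pixels'])
t=capture('top');a=cv2.resize(t['pixels'][110:270,130:350],(512,372),interpolation=cv2.INTER_CUBIC)
cv2.imwrite('pics/c6.png',cv2.resize(np.vstack([p['pixels'],a]),None,fx=.79,fy=.79,interpolation=cv2.INTER_AREA))
seg(p,s,(12,25,120),(40,140,255),54,'lid',500,(478,-154))
for n in('tongue','knob_grip','pivot'):
    print(n,[(np.round(b['position'],1).tolist(),round(b['confidence'],2)) for b in boxes_of(t,n)[:2]])
E
```

```text
[ 478.65940067 -154.09272922  253.4651403 ] 94.40191535145195
lid [ 476.2 -152.6] [173.6  57.5] ang 4.2 1341
lid [ 477.4 -153.7] [129.2  41.3] ang 4.2 3223
tongue [([248.3, 150.1], 0.6)]
knob_grip [([239.8, 147.7], 0.55)]
pivot [([252.4, 150.0], 0.57), ([373.0, 197.1], 0.3)]
```

View pics/c6.png

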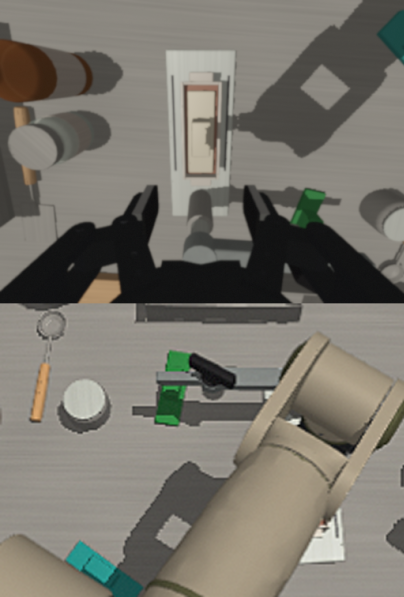

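Lid sits in the mould (130 x 41 at (477,-154), 4.2°). The top crop shows the arm with its tongue at the left end and the knob at an angle, unchanged. Next, go above the tongue, turning the fingers across it.

Request:
drive_tool(
  commands="0.083 0.135 0 0 0 -0.13 70;0.083 0.135 0 0 0 -0.13 70;0.083 0.135 0 0 0 -0.13 70;0.083 0.135 0 0 0 -0.13 70;0.083 0.135 0 0 0 -0.13 70;0.083 0.135 0 0 0 -0.13 70;0.083 0.135 0 0 0 -0.13 70;0.083 0.135 0 0 0 -0.13 70;0.083 0.135 0 0 0 -0.13 70;0.083 0.135 0 0 0 -0.13 70;0.083 0.135 0 0 0 -0.13 70;0.083 0.135 0 0 0 -0.13 70;0.083 0.135 0 0 0 -0.13 70;0.083 0.135 0 0 0 -0.13 70;0.083 0.135 0 0 0 -0.13 70;0.083 0.135 0 0 0 -0.13 70;0 0 0 0 0 0 70;0 0 0 0 0 0 70",
)

```text
time_s: 16.82
eef_pos: [611.2, 62.2, 251.4]
ee_rot: [-0.001, 0.701, 0.713, -0.001]
force: [-0.7, -0.6, -0.4]
grip_width: 0.697
grip_force: 0.0
```

```bash
python3 - <<'E'
from h import *
s=sense();p=capture('wrist');print(s['eef_pos'],yaw(s),s['joints'])
a=np.array([-.021,1]);n=np.array([1,.021]);c=np.array([615.6,-143.5])
im=p['pixels'].copy()
for r,t in [(160,8),(160,-8),(225,8),(225,-8),(205,0)]:
    u=w2pix(p,[np.r_[c+r*a+t*n,157]],s)[0];print(r,t,u.round());cv2.circle(im,tuple(int(v) for v in u),3,(0,0,255),-1)
cv2.imwrite('pics/w7.png',im)
E
```

```text
[611.22712837  62.23945308 251.3753258 ] 0.9586186803667682 [-8.88971153e-02  5.13137566e-01  1.19743094e+00 -1.75934835e-04
  1.43255143e+00 -1.05603799e-01]
160 8 [265. 248.]
160 -8 [247. 248.]
225 8 [265. 178.]
225 -8 [246. 178.]
205 0 [256. 200.]
```

View pics/w7.png

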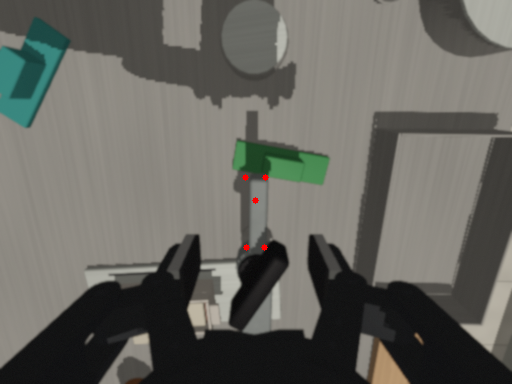

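The predicted tongue (red dots) lies on the real one, within about 3 mm: tongue end at (258,177), knob bar from (240,325) to (280,248). I'll descend around it and close loosely, and compute the arc.

Request:
drive_tool(
  commands="0.02 0 -0.25 0 0 0 70;0 0 -0.25 0 0 0 70;0 0 -0.25 0 0 0 70;0 0 -0.25 0 0 0 70;0 0 0 0 0 0 35;0 0 0 0 0 0 35;0 0 0 0 0 0 35;0 0 0 0 0 0 35",
)

```text
time_s: 17.53
eef_pos: [614.0, 61.7, 154.3]
ee_rot: [0.001, 0.702, 0.712, 0.001]
force: [-0.0, -0.2, 0.0]
grip_width: 0.351
grip_force: 0.0
```

```bash
python3 - <<'E'
from h import *
s=sense();print(s['eef_pos'],yaw(s),s['force'],s['grip_width'])
c=np.array([615.6,-143.5]);o=np.array(s['eef_pos'])[:2]-c;r=np.hypot(*o);a0=np.degrees(np.arctan2(o[1],o[0]));print(r,a0)
N=18;A=np.radians(np.linspace(a0,184.1,N+1));P=c+205*np.c_[np.cos(A),np.sin(A)];P[0]=o+c
d=np.diff(P,axis=0)/100
print((184.1-a0)/N/45);print('\n'.join(f'{x:.3f} {y:.3f}' for x,y in d))
E
```

```text
[614.04495676  61.6800675  154.32331455] 0.8127916792114332 [-0.03575322 -0.23143749  0.01854212] 0.35077517317119433
205.18596018964868 90.43423179282671
0.11563675087305343
-0.186 -0.012
-0.184 -0.027
-0.181 -0.043
-0.176 -0.060
-0.170 -0.075
-0.163 -0.090
-0.154 -0.105
-0.144 -0.118
-0.132 -0.131
-0.120 -0.142
-0.107 -0.153
-0.092 -0.162
-0.077 -0.169
-0.062 -0.176
-0.045 -0.181
-0.029 -0.184
-0.012 -0.186
0.005 -0.186
```

Request:
drive_tool(
  commands="-0.186 -0.012 0 0 0 0.116 35;-0.184 -0.027 0 0 0 0.116 35;-0.181 -0.043 0 0 0 0.116 35;-0.176 -0.06 0 0 0 0.116 35;-0.17 -0.075 0 0 0 0.116 35;-0.163 -0.09 0 0 0 0.116 35;-0.154 -0.105 0 0 0 0.116 35;-0.144 -0.118 0 0 0 0.116 35;-0.132 -0.131 0 0 0 0.116 35;-0.12 -0.142 0 0 0 0.116 35;-0.107 -0.153 0 0 0 0.116 35;-0.092 -0.162 0 0 0 0.116 35;-0.077 -0.169 0 0 0 0.116 35;-0.062 -0.176 0 0 0 0.116 35;-0.045 -0.181 0 0 0 0.116 35;-0.029 -0.184 0 0 0 0.116 35;0 0 0 0 0 0 35",
)

```text
time_s: 18.95
eef_pos: [411.4, -123.3, 153.7]
ee_rot: [0.001, 0.049, 0.999, -0.001]
force: [-0.1, 0.8, -0.8]
grip_width: 0.352
grip_force: 0.0
```

```bash
python3 - <<'E'
from h import *
s=sense();print(s['eef_pos'],yaw(s),s['force'],s['wrist_torque'],s['joints'])
E
```

```text
[ 411.44258136 -123.33620149  153.67224132] 84.4319179900896 [-0.1116123   0.84178009 -0.77490359] [-0.00918107  0.01609156  0.00470054] [-5.65167862e-01  2.11796868e-01  1.90087726e+00 -5.20605615e-04
  1.02551366e+00 -2.03851631e+00]
```

Request:
drive_tool(
  commands="-0.01 -0.12 0 0 0 0.075 35;0 -0.12 0 0 0 0.075 35;0 -0.1 0 0 0 0.06 35;0 -0.04 0 0 0 0 35;0 -0.03 0 0 0 0 35;0 0 0 0 0 0 35;0 0 0 0 0 0 35",
)

```text
time_s: 19.53
eef_pos: [410.3, -161.5, 152.5]
ee_rot: [0.0, -0.032, 0.999, -0.0]
force: [0.5, 0.1, -0.1]
grip_width: 0.351
grip_force: 0.0
```

Request:
drive_tool(
  commands="0 -0.03 0 0 0 0 35;0 -0.03 0 0 0 0 35;0 0 0 0 0 0 35;0 0 0 0 0 0 35",
)

```text
time_s: 19.87
eef_pos: [410.3, -167.3, 152.4]
ee_rot: [0.0, -0.033, 0.999, 0.001]
force: [1.1, 6.1, 2.8]
grip_width: 0.349
grip_force: 2.8
```

Request:
drive_tool(
  commands="0 -0.03 0 0 0 0 35;0 0 0 0 0 0 35;0 0 0 0 0 0 35",
)

```text
time_s: 20.12
eef_pos: [410.2, -167.6, 152.3]
ee_rot: [0.0, -0.032, 0.999, 0.004]
force: [4.0, 22.6, 8.9]
grip_width: 0.357
grip_force: 11.2
```

```bash
python3 - <<'E'
from h import *
t=capture('side')
cv2.imwrite('pics/s8.png',cv2.resize(t['pixels'][140:290,200:400],(800,600),interpolation=cv2.INTER_CUBIC))
E
```

```text
(no output)
```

View pics/s8.png

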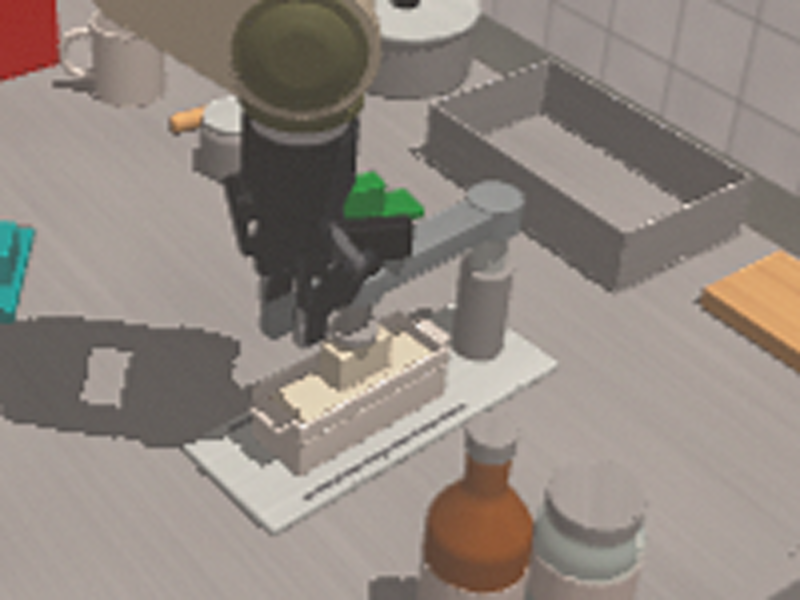

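The side view shows the arm over the mould with the foot just above the lid's block, and the 22 N push shows it is hard on its stop. Back off, clear the arm, and go to a viewing pose on the +y side. From there I can track the foot's descent numerically.

Request:
drive_tool(
  commands="0 0.1 0 0 0 0 60;0 0 0 0 0 0 60;0 0 0.2 0 0 0 60;0 0 0.25 0 0 0 60;0 0 0.25 0 0 0 60;0 0 0.25 0 0 0 60;0.19 0.29 0 0 0 0 60;0.19 0.29 0 0 0 0 60;0.19 0.29 0 0 0 0 60;0.19 0.29 0 0 0 0 60;0.19 0.19 0 0 0 0 60;0 0 -0.3 0 0 0 60;0 0 -0.3 0 0 0 60;0 0 -0.3 0 0 0 60;0 0 -0.27 0 0 0 60;0 0 0 0 0 0 60;0 0 0 0 0 0 60;0 0 0 0 0 0 60",
)

```text
time_s: 21.67
eef_pos: [506.0, -26.3, 131.9]
ee_rot: [0.001, -0.033, 0.999, -0.0]
force: [0.1, 0.4, 0.9]
grip_width: 0.598
grip_force: 0.0
```

```bash
python3 - <<'E'
from h import *
import pickle
s=sense();p=capture('wrist');t=capture('top');d=capture('side')
pickle.dump((s,p,t,d),open('base.pkl','wb'));print(s['eef_pos'],yaw(s))
for n in('foot','foot_face','knob_grip','lid','tongue'): print(n,[(np.round(b['position'],1).tolist(),round(b['confidence'],2)) for b in boxes_of(p,n)[:2]])
u=np.array([np.cos(.073),np.sin(.073)]);v=np.array([-u[1],u[0]]);c=np.array([476.5,-153.6])
for n,o,z in[('block top +y',(-25,13),88),('b2',(25,13),88),('block bottom',(-25,13),54),('b4',(25,13),54),('foot bot front g4',(0,18),92),('foot top front',(0,18),100),('arm low edge',(0,15),133),('arm top',(0,15),157)]:
    print(n,w2pix(p,[np.r_[c+o[0]*u+o[1]*v,z]],s).round(1))
# knob bar angle from top picture
im=t['pixels'];g=cv2.cvtColor(im,cv2.COLOR_BGR2GRAY);k=w2pix(t,[[476.5,-153.6,195]])[0];print('knob px',k,g[int(k[1]),int(k[0])])
x,y=k.astype(int);m=np.zeros_like(g);m[y-25:y+25,x-25:x+25]=(g[y-25:y+25,x-25:x+25]<60)
n,l,st,ce=cv2.connectedComponentsWithStats(m);i=l[y,x] or 1
w=pix2w(t,np.argwhere(l==i)[:,::-1],192)[:,:2].astype(np.float32);print(cv2.minAreaRect(w),st[i])
e=np.linalg.eigh(np.cov(w.T))[1][:,1];print('bar ang',np.degrees(np.arctan2(e[1],e[0])),w.mean(0))
E
```

```text
[506.01837378 -26.27888511 131.9280051 ] 93.75859279898452
foot [([18.8, 237.0], 0.64)]
foot_face [([43.1, 163.9], 0.57)]
knob_grip []
lid [([500.2, 13.8], 0.9), ([342.7, 272.0], 0.86)]
tongue [([18.0, 237.9], 0.97)]
block top +y [[ 64.1 130. ]]
b2 [[ 81.1 208.3]]
block bottom [[ 95.5 125.3]]
b4 [[107.6 192. ]]
foot bot front g4 [[ 77.2 172.5]]
foot top front [[ 68.8 175.8]]
arm low edge [[ 16.9 194. ]]
arm top [[-35.  214.1]]
knob px [301.04425699 196.37443184] 41
((476.8208312988281, -152.90435791015625), (32.651824951171875, 77.82926940917969), 78.8665542602539) [293 183  17  28 232]
bar ang 155.0193175868322 [ 474.4203  -153.32097]
```

```bash
python3 - <<'E'
from h import *
import pickle
s,p,t,d=pickle.load(open('base.pkl','rb'))
im=p['pixels'].astype(int)
u=np.array([np.cos(.073),np.sin(.073)]);v=np.array([-u[1],u[0]]);c=np.array([476.5,-153.6])
# vertical plane tangent to foot front (y=+18): sample heights
for o in (0,-22,22):
    zs=np.arange(70,125,1.5)
    q=w2pix(p,[np.r_[c+o*u+(18 if o==0 else 13)*v,z] for z in zs],s)
    col=[im[int(round(b)),int(round(a))] for a,b in q]
    print(o,[f'{z:.0f}:'+'/'.join(map(str,k)) for z,k in zip(zs,col)])
S={'eef_pos':[611.227,62.239,251.375]};r=np.radians(.9586)
# knob bar in w7 view
y=np.array([np.cos(r),np.sin(r),0]);z=np.array([0,0,-1.]);M=np.c_[np.cross(y,z),y,z];qq=R.from_matrix(M).as_quat();S['ee_rot']=[qq[3],*qq[:3]]
P=pix2w(p,[(240,325),(280,248),(272,244),(235,318),(286,258)],192,S)[:,:2];print(P.round(),np.degrees(np.arctan2(*(P[1]-P[0])[::-1]))+93.1)
E
```

```text
0 ['70:79/92/97', '72:80/91/97', '73:79/91/96', '74:80/92/97', '76:78/91/96', '78:80/92/97', '79:80/92/97', '80:80/92/97', '82:80/91/96', '84:81/92/97', '85:81/92/97', '86:80/91/96', '88:81/92/96', '90:81/92/97', '91:79/91/96', '92:81/93/98', '94:84/96/102', '96:88/101/106', '97:79/89/93', '98:66/71/73', '100:66/70/71', '102:64/67/70', '103:67/71/73', '104:72/76/78', '106:76/80/83', '108:77/82/84', '109:76/81/84', '110:78/83/85', '112:77/82/85', '114:77/82/85', '115:77/83/85', '116:77/82/84', '118:77/82/84', '120:77/82/85', '121:77/82/85', '122:77/82/84', '124:76/81/84']
-22 ['70:80/93/98', '72:81/93/98', '73:83/95/100', '74:81/92/97', '76:82/94/98', '78:82/93/99', '79:82/94/99', '80:80/92/97', '82:81/93/98', '84:81/93/98', '85:81/93/98', '86:83/96/101', '88:90/103/109', '90:92/105/111', '91:95/108/114', '92:95/109/115', '94:98/111/117', '96:96/109/115', '97:107/122/129', '98:152/170/178', '100:142/159/166', '102:141/158/166', '103:140/157/165', '104:118/134/141', '106:164/182/190', '108:175/193/201', '109:158/176/183', '110:156/173/181', '112:125/140/147', '114:126/142/148', '115:126/141/148', '116:90/99/103', '118:104/112/116', '120:121/129/132', '121:127/134/137', '122:140/147/151', '124:135/143/147']
22 ['70:80/91/97', '72:80/91/96', '73:80/91/96', '74:80/92/97', '76:80/92/97', '78:80/91/97', '79:80/92/97', '80:81/93/98', '82:80/92/98', '84:80/92/98', '85:80/91/97', '86:82/93/99', '88:90/103/108', '90:92/106/112', '91:95/108/114', '92:97/110/117', '94:98/112/118', '96:110/125/132', '97:133/150/157', '98:138/155/163', '100:88/96/102', '102:82/89/94', '103:82/89/94', '104:82/89/94', '106:83/90/95', '108:85/91/96', '109:132/142/148', '110:171/182/189', '112:170/181/188', '114:149/157/162', '115:142/150/154', '116:141/149/153', '118:142/150/154', '120:142/149/154', '121:142/150/154', '122:142/150/154', '124:142/150/154']
[[602. -34.]
 [632.  38.]
 [626.  41.]
 [598. -27.]
 [637.  29.]] 160.55164842485271
```

Request:
drive_tool(
  commands="0 0 0.3 0 0 0 60;0 0 0.3 0 0 0 60;0 0 0.3 0 0 0 60;0 0 0.3 0 0 -0.1 60;-0.06 -0.25 0 0 0 -0.12 60;-0.06 -0.25 0 0 0 -0.12 60;-0.06 -0.25 0 0 0 -0.12 60;-0.06 -0.25 0 0 0 -0.12 60;-0.055 -0.273 0 0 0 -0.115 60;0 0 0 0 0 0 60;0 0 0 0 0 0 60",
)

```text
time_s: 22.98
eef_pos: [475.4, -153.9, 250.3]
ee_rot: [-0.0, 0.238, 0.971, 0.0]
force: [0.0, 1.2, 0.3]
grip_width: 0.603
grip_force: 0.0
```

Request:
drive_tool(
  commands="0.01 0 -0.2 0 0 0.055 60;0 0 -0.2 0 0 0 60;0 0 -0.2 0 0 0 60;0 0 -0.1 0 0 0 60;0 0 0 0 0 0 60;0 0 0 0 0 0 40;0 0 0 0 0 0 30;0 0 0 0 0 0 25;0 0 0 0 0 0 20;0 0 0 0 0 0 10;0 0 0 0 0 0 10;0 0 0 0 0 0 10;0 0 0 0 0 0 10;0 0 0 0 0 0 10",
  force=25,
)

```text
time_s: 24.15
eef_pos: [477.2, -153.8, 182.8]
ee_rot: [0.002, 0.217, 0.976, -0.001]
force: [-4.3, -1.3, 8.3]
grip_width: 0.181
grip_force: 33.6
```

```bash
python3 - <<'E'
from h import *
s=sense();print(s['eef_pos'],yaw(s),s['force'],s['wrist_torque'],s['grip_width']*85,s['joints'])
E
```

```text
[ 477.19578891 -153.84819946  182.76001574] 64.98469220539656 [-4.29349701 -1.31599874  8.33214485] [-0.20769765  0.6453026  -0.00741625] 15.420558797381968 [-5.45473634e-01  3.22574441e-01  1.66479398e+00 -1.11158476e-03
  1.15042792e+00 -1.67922137e+00]
```

Request:
drive_tool(
  commands="0 0 0 0 0 -0.15 10;0 0 0 0 0 -0.15 10;0 0 0 0 0 -0.15 10;0 0 0 0 0 -0.15 10;0 0 0 0 0 -0.15 10;0 0 0 0 0 -0.15 10;0 0 0 0 0 -0.15 10;0 0 0 0 0 -0.15 10;0 0 0 0 0 -0.15 10;0 0 0 0 0 -0.15 10;0 0 0 0 0 -0.15 10;0 0 0 0 0 -0.15 10;0 0 0 0 0 -0.15 10;0 0 0 0 0 -0.15 10;0 0 0 0 0 -0.15 10;0 0 0 0 0 -0.15 10;0 0 0 0 0 -0.15 10;0 0 0 0 0 -0.15 10;0 0 0 0 0 -0.15 10;0 0 0 0 0 -0.15 10",
)

```text
time_s: 25.82
eef_pos: [474.4, -153.0, 182.7]
ee_rot: [-0.0, 0.985, 0.171, -0.003]
force: [-23.9, 2.3, 21.7]
grip_width: 0.182
grip_force: 36.2
```

```bash
python3 - <<'E'
from h import *
s=sense();print(s['eef_pos'],yaw(s),s['force'],s['wrist_torque'],s['grip_width']*85,s['joints'][5])
E
```

```text
[ 474.36670244 -153.00076238  182.65451287] -70.29216336878793 [-23.88851274   2.29016289  21.71597511] [0.38605472 3.85249922 0.09941215] 15.428646772264994 0.682534704461541
```

Request:
drive_tool(
  commands="0.01 0 0 0 0 0 30;0 0 0 0 0 0 60;0 0 0 0 0 0 60;0 0 0 0 0 0 60;0 0 0.2 0 0 0 60;0 0 0.25 0 0 0.14 60;0 0 0.25 0 0 0.15 60;0 0 0 0 0 0.15 60;0 0 0 0 0 0.15 60;0 0 0 0 0 0.15 60;0 0 0 0 0 0.15 60;0 0 0 0 0 0.15 60;0 0 0 0 0 0.15 60;0 0 0 0 0 0.15 60;0 0 0 0 0 0.15 60;0 0 0 0 0 0.15 60;0 0 0 0 0 0.15 60;0 0 0 0 0 0.15 60;0 0 0 0 0 0.15 60;0 0 0 0 0 0.15 60",
)

```text
time_s: 27.48
eef_pos: [477.8, -153.1, 250.4]
ee_rot: [0.0, 0.491, 0.871, 0.0]
force: [-0.5, 1.0, -0.7]
grip_width: 0.602
grip_force: 0.0
```

Request:
drive_tool(
  commands="0.03 0.13 0 0 0 0.14 60;0.03 0.13 0 0 0 0.14 60;0.03 0.13 0 0 0 0.14 60;0.03 0.13 0 0 0 0.14 60;0.03 0.13 0 0 0 0.15 60;0.03 0.13 0 0 0 0.15 60;0.03 0.13 0 0 0 0.15 60;0.03 0.13 0 0 0 0.14 60;0.03 0.13 0 0 0 0.14 60;0.03 0.1 -0.1 0 0 0.12 60;0 0 -0.25 0 0 0.04 60;0 0 -0.25 0 0 0 60;0 0 -0.25 0 0 0 60;0 0 -0.25 0 0 0 60;0 0 -0.1 0 0 0 60;0 0 0 0 0 0 60;0 0 0 0 0 0 60;0 0 0 0 0 0 60",
)

```text
time_s: 28.98
eef_pos: [508.5, -26.3, 131.8]
ee_rot: [0.001, -0.053, 0.999, -0.0]
force: [0.3, -0.2, 0.9]
grip_width: 0.603
grip_force: 0.0
```

```bash
python3 - <<'E'
from h import *
s=sense();print(s['eef_pos'],yaw(s),s['joints'])
E
```

```text
[508.46066154 -26.34428942 131.80155624] 96.02847708686208 [-2.82225121e-01  4.02868528e-01  1.69904814e+00  4.34835050e-06
  1.03707369e+00 -1.95824161e+00]
```

Request:
drive_tool(
  commands="-0.025 0 0 0 0 -0.05 60;0 0 0 0 0 0 60;0 0 0 0 0 0 60",
)

```text
time_s: 29.23
eef_pos: [505.6, -26.3, 131.4]
ee_rot: [0.001, -0.033, 0.999, -0.0]
force: [0.4, -0.8, -0.4]
grip_width: 0.601
grip_force: 0.0
```

```bash
cat > cmp.py <<'E'
from h import *
import pickle,sys
B=pickle.load(open('base.pkl','rb'))
s=sense();p=capture('wrist');t=capture('top');d=capture('side');pickle.dump((s,p,t,d),open(sys.argv[1],'wb'));print(s['eef_pos'],yaw(s))
u=np.array([np.cos(.073),np.sin(.073)]);v=np.array([-u[1],u[0]]);c=np.array([476.5,-153.6]);zs=np.arange(80,130,.5)
def prof(s,p,o,y):
    g=cv2.cvtColor(p['pixels'],cv2.COLOR_BGR2GRAY)
    q=w2pix(p,[np.r_[c+o*u+y*v,z] for z in zs],s).astype(np.float32)
    return cv2.remap(g,q[:,:1],q[:,1:],cv2.INTER_LINEAR).ravel().astype(int)
for o in(-6,0,6):
    for n,S in(('base',B[:2]),('now',(s,p))):
        print(o,n,' '.join(f'{z:.0f}:{a}' for z,a in zip(zs[::2],prof(*S,o,18)[::2])))
for o in(-22,22):
    for n,S in(('base',B[:2]),('now',(s,p))): print('block',o,n,' '.join(map(str,prof(*S,o,13)[:40:2])))
E
python3 cmp.py one.pkl
```

```text
[505.64688295 -26.27181194 131.40992   ] 93.82138964482505
-6 base 80:92 81:91 82:91 83:92 84:92 85:91 86:92 87:91 88:91 89:92 90:92 91:92 92:92 93:93 94:96 95:100 96:99 97:89 98:75 99:69 100:69 101:69 102:70 103:73 104:78 105:82 106:83 107:83 108:83 109:83 110:83 111:82 112:82 113:82 114:83 115:83 116:82 117:81 118:78 119:70 120:67 121:67 122:67 123:67 124:68 125:68 126:69 127:69 128:68 129:68
-6 now 80:92 81:92 82:92 83:92 84:92 85:91 86:88 87:81 88:73 89:69 90:68 91:69 92:69 93:72 94:77 95:81 96:82 97:83 98:83 99:83 100:83 101:84 102:83 103:83 104:84 105:84 106:83 107:83 108:83 109:79 110:72 111:69 112:68 113:68 114:69 115:69 116:69 117:69 118:70 119:70 120:69 121:69 122:68 123:68 124:69 125:74 126:79 127:81 128:81 129:81
0 base 80:92 81:92 82:92 83:92 84:92 85:92 86:91 87:91 88:92 89:92 90:92 91:91 92:92 93:93 94:96 95:100 96:99 97:90 98:76 99:70 100:70 101:68 102:68 103:70 104:74 105:80 106:80 107:81 108:81 109:81 110:82 111:83 112:82 113:82 114:82 115:83 116:82 117:82 118:82 119:83 120:82 121:82 122:81 123:81 124:81 125:81 126:79 127:73 128:68 129:66
0 now 80:92 81:92 82:93 83:
[... 647 characters left out ...]
 129:148
6 now 80:92 81:91 82:92 83:92 84:92 85:92 86:91 87:91 88:89 89:85 90:80 91:75 92:70 93:68 94:70 95:70 96:73 97:76 98:79 99:81 100:82 101:82 102:81 103:82 104:81 105:81 106:80 107:80 108:80 109:80 110:82 111:81 112:82 113:81 114:82 115:81 116:82 117:88 118:122 119:153 120:172 121:184 122:190 123:188 124:176 125:153 126:145 127:145 128:147 129:148
block -22 base 93 93 93 93 93 93 95 98 102 105 107 108 109 109 110 111 112 126 152 167
block -22 now 93 93 93 93 92 94 95 99 103 107 110 126 160 187 196 195 193 191 189 182
block 22 base 93 92 92 92 92 93 94 98 102 105 107 108 109 111 117 125 142 155 157 132
block 22 now 92 93 93 93 93 93 95 98 102 106 107 109 110 113 118 132 148 164 158 131
```

```bash
python3 - <<'E'
from h import *
import pickle
B=pickle.load(open('base.pkl','rb'));N=pickle.load(open('one.pkl','rb'))
u=np.array([np.cos(.073),np.sin(.073)]);v=np.array([-u[1],u[0]]);c=np.array([476.5,-153.6]);zs=np.arange(115,146,1.)
for o in(35,50,65,80):
  for n,(s,p,_,_) in(('base',B),('now',N)):
    g=cv2.cvtColor(p['pixels'],cv2.COLOR_BGR2GRAY)
    q=w2pix(p,[np.r_[c+o*u+15*v,z] for z in zs],s).astype(np.float32)
    print(o,n,np.round(q[18]),cv2.remap(g,q[:,:1],q[:,1:],cv2.INTER_LINEAR).ravel().tolist())
# top-camera shift of arm between post and screw, tongue
for nm,o0,o1,w,z in(('tongue',-82,-40,14,157),('armmid',45,100,20,157)):
    q=w2pix(B[2],[np.r_[c+o*u+y*v,z] for o in(o0,o1) for y in(-w,w)]);a=q.min(0).astype(int);b=q.max(0).astype(int)+1
    f=[cv2.cvtColor(x[2]['pixels'],cv2.COLOR_BGR2GRAY)[a[1]:b[1],a[0]:b[0]].astype(np.float32) for x in(B,N)]
    W=np.eye(2,3,dtype=np.float32)
    try: cc,W=cv2.findTransformECC(f[0],f[1],W,cv2.MOTION_TRANSLATION);print(nm,f[0].shape,'shift px',W[:,2],cc)
    except cv2.error as e: print(nm,'ecc fail')
    print(f[0].mean(0).round().tolist(),f[1].mean(0).round().tolist())
print(w2pix(B[2],[[476,-153,157],[476,-148,157]]))
E
```

```text
35 base [ 36. 260.] [170, 154, 149, 149, 150, 150, 150, 151, 151, 152, 152, 152, 151, 151, 151, 151, 150, 150, 150, 151, 148, 123, 74, 61, 62, 62, 61, 62, 62, 63, 61]
35 now [ 35. 261.] [168, 153, 149, 150, 150, 151, 151, 151, 152, 152, 152, 151, 152, 152, 151, 151, 150, 150, 143, 103, 67, 63, 63, 62, 62, 63, 63, 63, 63, 63, 62]
50 base [ 43. 285.] [151, 150, 149, 149, 149, 149, 149, 149, 150, 150, 149, 149, 148, 148, 150, 150, 150, 150, 150, 148, 144, 121, 75, 62, 62, 62, 62, 62, 61, 62, 61]
50 now [ 42. 286.] [150, 149, 149, 148, 148, 149, 149, 149, 149, 149, 150, 148, 148, 149, 150, 151, 150, 150, 147, 118, 72, 62, 61, 63, 63, 63, 62, 62, 61, 61, 61]
65 base [ 49. 308.] [149, 148, 147, 146, 147, 147, 147, 147, 147, 148, 150, 149, 147, 146, 147, 149, 149, 148, 148, 147, 145, 120, 75, 61, 60, 61, 61, 60, 61, 60, 61]
65 now [ 48. 310.] [148, 147, 147, 147, 147, 147, 147, 147, 148, 149, 150, 148, 147, 147, 149, 150, 149, 148, 146, 133, 88, 63, 61, 61, 61, 61, 61, 61, 61, 60, 60]
80 base [ 55. 331.] [99, 87, 80, 75, 66, 54, 42, 34, 31, 28, 27, 23, 22, 21, 21, 21, 22, 21, 22, 19, 22, 21, 21, 22, 21, 22, 22, 21, 22, 21, 22]
80 now [ 54. 332.] [83, 75, 68, 61, 50, 39, 33, 29, 26, 24, 23, 22, 22, 22, 20, 21, 20, 22, 22, 22, 21, 21, 21, 21, 22, 21, 22, 22, 20, 21, 22]
tongue (17, 13) shift px [-1.1550149  -0.00770453] 0.8229283253640266
[187.0, 188.0, 194.0, 175.0, 105.0, 98.0, 133.0, 137.0, 140.0, 141.0, 110.0, 85.0, 167.0] [190.0, 188.0, 141.0, 82.0, 126.0, 138.0, 138.0, 138.0, 150.0, 159.0, 105.0, 73.0, 169.0]
armmid (22, 17) shift px [-0.67165637 -0.66063076] 0.9134927189206722
[115.0, 110.0, 123.0, 119.0, 98.0, 126.0, 137.0, 135.0, 135.0, 136.0, 137.0, 137.0, 137.0, 136.0, 149.0, 182.0, 197.0] [115.0, 119.0, 118.0, 104.0, 110.0, 133.0, 128.0, 127.0, 126.0, 128.0, 132.0, 137.0, 137.0, 136.0, 164.0, 202.0, 215.0]
[[299.40223544 199.96720568]
 [297.54104494 199.94407836]]
```

The foot's apparent drop, corrected for a 0.019 rad arm shift measured on the arm's edge, is about 6.1 mm for 6.76 mm of screw travel. So it is just touching, pushed in 0 to 1 mm. Another ~4.2 mm (84° clockwise) gives about a quarter turn. I'll regrip at the screw axis, near (474.5,-153.3).

Request:
drive_tool(
  commands="0 0 0.3 0 0 0 60;0 0 0.3 0 0 0 60;0 0 0.3 0 0 0 60;0 0 0.3 0 0 0.053 60;-0.062 -0.25 0 0 0 0.06 60;-0.062 -0.25 0 0 0 0.06 60;-0.062 -0.25 0 0 0 0.06 60;-0.062 -0.25 0 0 0 0.06 60;-0.062 -0.27 0 0 0 0.06 60;0 0 0 0 0 0 60;0 0 0 0 0 0 60",
)

```text
time_s: 30.3
eef_pos: [473.9, -154.1, 250.4]
ee_rot: [0.0, -0.17, 0.986, 0.0]
force: [-0.0, -0.5, 0.2]
grip_width: 0.601
grip_force: 0.0
```

```bash
python3 - <<'E'
from h import *
s=sense();print(s['eef_pos'],yaw(s))
E
```

```text
[ 473.93184924 -154.05886597  250.36719187] 109.53769485965766
```

Request:
drive_tool(
  commands="0.005 0.005 -0.2 0 0 0 60;0 0 -0.2 0 0 0 60;0 0 -0.2 0 0 0 60;0 0 -0.08 0 0 0 60;0 0 0 0 0 0 60;0 0 0 0 0 0 40;0 0 0 0 0 0 30;0 0 0 0 0 0 25;0 0 0 0 0 0 20;0 0 0 0 0 0 10;0 0 0 0 0 0 10;0 0 0 0 0 0 10;0 0 0 0 0 0 10;0 0 0 0 0 0 10",
  force=25,
)

```text
time_s: 31.47
eef_pos: [474.9, -152.7, 183.1]
ee_rot: [0.001, -0.171, 0.985, -0.0]
force: [-1.2, 1.2, 6.0]
grip_width: 0.189
grip_force: 27.4
```

```bash
python3 - <<'E'
from h import *
s=sense();print(s['eef_pos'],yaw(s),s['force'],s['wrist_torque'],s['grip_width']*85)
E
```

```text
[ 474.91533452 -152.7073525   183.10237069] 109.64989144262917 [-1.2251872   1.23868801  6.03603668] [ 0.24161229  0.16314639 -0.05544215] 16.047237430230762
```

Width 16 and yaw 109.6, so the knob is held where it was left. Turn 84° clockwise (14 rows of 6°).

Request:
drive_tool(
  commands="0 0 0 0 0 -0.133 10;0 0 0 0 0 -0.133 10;0 0 0 0 0 -0.133 10;0 0 0 0 0 -0.133 10;0 0 0 0 0 -0.133 10;0 0 0 0 0 -0.133 10;0 0 0 0 0 -0.133 10;0 0 0 0 0 -0.133 10;0 0 0 0 0 -0.133 10;0 0 0 0 0 -0.133 10;0 0 0 0 0 -0.133 10;0 0 0 0 0 -0.133 10;0 0 0 0 0 -0.133 10;0 0 0 0 0 -0.133 10;0 0 0 0 0 0 10;0 0 0 0 0 0 10",
)

```text
time_s: 32.8
eef_pos: [475.3, -152.1, 183.1]
ee_rot: [0.001, 0.531, 0.847, 0.001]
force: [1.4, 5.8, 5.4]
grip_width: 0.18
grip_force: 27.5
```

```bash
python3 - <<'E'
from h import *
s=sense();print(s['eef_pos'],yaw(s),s['force'],s['wrist_torque'],s['grip_width']*85)
E
```

```text
[ 475.26743477 -152.10949683  183.11140367] 25.83500028210444 [1.38328864 5.84978392 5.44048268] [ 0.75534759 -0.23719495 -0.09612148] 15.328354553445486
```

Request:
drive_tool(
  commands="0 0 0 0 0 0 30;0 0 0 0 0 0 60;0 0 0 0 0 0 60;0 0 0 0 0 0 60;0 0 0.2 0 0 0 60;0 0 0.25 0 0 0.11 60;0 0 0.25 0 0 0.15 60;0.05 0.2 0 0 0 0.15 60;0.05 0.2 0 0 0 0.15 60;0.05 0.2 0 0 0 0.15 60;0.05 0.2 0 0 0 0.15 60;0.05 0.2 0 0 0 0.15 60;0.05 0.26 0 0 0 0.15 60;0 0 -0.25 0 0 0.15 60;0 0 -0.25 0 0 0.15 60;0 0 -0.25 0 0 0.05 60;0 0 -0.25 0 0 0 60;0 0 -0.2 0 0 0 60;0 0 0 0 0 0 60;0 0 0 0 0 0 60",
)

```text
time_s: 34.47
eef_pos: [504.5, -26.7, 132.2]
ee_rot: [-0.001, -0.033, 0.999, 0.0]
force: [0.2, 0.0, 0.7]
grip_width: 0.602
grip_force: 0.0
```

```bash
python3 cmp.py two.pkl | grep -v base; python3 - <<'E'
from h import *
import pickle
u=np.array([np.cos(.073),np.sin(.073)]);v=np.array([-u[1],u[0]]);c=np.array([476.5,-153.6]);zs=np.arange(128,143,1.)
for n in('base','one','two'):
  s,p,_,_=pickle.load(open(n+'.pkl','rb'));g=cv2.cvtColor(p['pixels'],cv2.COLOR_BGR2GRAY)
  for o in(35,65):
    q=w2pix(p,[np.r_[c+o*u+15*v,z] for z in zs],s).astype(np.float32)
    print(n,o,cv2.remap(g,q[:,:1],q[:,1:],cv2.INTER_LINEAR).ravel().tolist())
E
```

```text
[504.48542257 -26.69234756 132.20402229] 93.80661517294881
-6 now 80:92 81:92 82:92 83:92 84:92 85:91 86:90 87:86 88:78 89:71 90:69 91:69 92:69 93:70 94:73 95:78 96:81 97:83 98:83 99:83 100:83 101:83 102:83 103:83 104:83 105:83 106:83 107:82 108:83 109:82 110:77 111:72 112:69 113:68 114:70 115:70 116:70 117:69 118:68 119:68 120:68 121:71 122:76 123:80 124:81 125:80 126:80 127:77 128:71 129:69
0 now 80:92 81:92 82:92 83:92 84:92 85:90 86:88 87:83 88:76 89:72 90:70 91:70 92:70 93:72 94:75 95:78 96:79 97:80 98:81 99:81 100:80 101:81 102:81 103:81 104:81 105:82 106:83 107:83 108:82 109:82 110:82 111:82 112:80 113:76 114:70 115:68 116:68 117:67 118:67 119:68 120:68 121:68 122:71 123:75 124:78 125:79 126:80 127:80 128:80 129:80
6 now 80:92 81:92 82:92 83:92 84:92 85:91 86:92 87:92 88:90 89:89 90:84 91:79 92:73 93:70 94:69 95:69 96:71 97:74 98:77 99:80 100:82 101:82 102:81 103:81 104:82 105:81 106:80 107:80 108:80 109:81 110:81 111:81 112:81 113:81 114:81 115:81 116:82 117:82 118:88 119:106 120:135 121:165 122:182 123:188 124:185 125:169 126:149 127:147 128:147 129:149
block -22 now 94 93 93 93 93 94 94 97 101 104 108 117 143 173 190 193 192 190 187 180
block 22 now 93 93 93 92 93 93 93 96 100 104 106 108 109 110 114 123 136 151 159 146
base 35 [151, 151, 151, 150, 150, 150, 151, 148, 123, 74, 61, 62, 62, 61, 62]
base 65 [146, 147, 149, 149, 148, 148, 147, 145, 120, 75, 61, 60, 61, 61, 60]
one 35 [152, 151, 151, 150, 150, 143, 103, 67, 63, 63, 62, 62, 63, 63, 63]
one 65 [147, 149, 150, 149, 148, 146, 133, 88, 63, 61, 61, 61, 61, 61, 61]
two 35 [151, 151, 150, 150, 150, 148, 127, 81, 65, 63, 64, 62, 62, 63, 63]
two 65 [147, 147, 150, 150, 148, 147, 142, 112, 72, 61, 60, 61, 60, 62, 61]
```

The foot edge held still relative to the block through the last 84°, so it was already touching. That puts it pushed in about 4.7 mm, with the arm about 0.02 rad from its stop. Hand in.

```bash
python3 -c "
from rig import finish_job;print(finish_job())"
```

```text
the job is handed in; nothing more can be done
None
```

I handed the job in at about 35 s with every step done: the mould is on the bed, the lid is in it, the arm is within about 0.02 rad of its stop, and the foot is about 0.26 turn past touching. That turn figure is estimated from camera images (foot pushed in about 4.7 mm), and the hand-in did not return a verdict.

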